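Load the lens carriage and lock it with the index cam

ROBOT

A 6-joint arm with a two-finger parallel gripper is mounted at the origin on the work surface. World frame = base frame: x ahead of the robot, y to its left, z up, the work surface at z = 0. Lengths are in m, angles in rad, forces in N, time in s.
With the tool pointing down it reaches from about 0.15 to 0.775 m from the base axis. Payload 6.1 kg.
Tool frame: the origin (TCP) lies on the centre line of the jaws, within the pads' length; the fingertips stand 17 mm ahead of it and the grasp point (between the pads) lies 2 mm behind it; z points along the fingers, x is the direction in which the jaws open and shut, and the axes are right-handed (so a half turn about z gives the same grasp; the last joint's range is limited). The gripper opens to 85 mm and grips with 20 to 120 N. Pads are 22 mm wide; open, the fingers measure 114 mm over their backs; the gripper's body (76 mm by 85 mm) begins 54 mm behind the grasp point. The pads swing forward as they close: fully open they stand 13 mm farther back than shut.
Start: joints at [1.214, 0.126, -0.04, 1.405, 0, 1.571], TCP at [0.183, 0.492, 0.248] pointing down, gripper open.
Joint ranges: [-2.72, 2.72], [-0.95, 1.95], [-1.27, 1.35], [-1.78, 2.02], [-1.46, 1.47], [-3.14, 3.14]. Speed limits (rad/s): [2.39, 2.39, 3.01, 3.14, 3.14, 3.14].

INTERFACE

Orientations are given as a unit quaternion [x, y, z, w].
In Python, from rig import arm gives the robot as it stands.
- The arm moves only by the tool drive_tool, never from a script. Its argument "plan" is one flat list of numbers, 5 for each row, row after row: the shift along the tool's x, y, z in units of 30 mm (1.0 is 30 mm), then the turn about the tool's z in units of 6 degrees (1.0 is 6 degrees), then the opening, from -1 (shut) to 1 (fully open), so that 0 is half open. A call has 1 to 10 rows; each row is the pose to reach, as a shift and turn from the pose commanded when the call began, along the tool's axes at that moment; what a row does not reach only later rows make up. A row lasts 1/12 s, in which the tool goes at most 41.7 mm and 7.16 degrees, less where a joint would pass 70% of its speed; a pose out of reach is approached as far as the arm can. A call with a gripper value outside its range is refused whole. The fingers move at their own pace and stop on an object; "newtons" is the grip in N (left out, the last holds). Time passes only in rows, so rows that repeat a pose let the fingers close. It gives the time, the measured TCP pose, the force and the opening at its end, in the units of the state.
- arm.state(): the state, without advancing time (a new reading comes with each control period).
- arm.grab_frame(name): name is "scene" or "side" or "wrist"; returns (picture, depth): 480x640x3 uint8, red, green, blue; 480x640 float32, m along the optical axis (not along the pixel's ray), 0 where there is no reading.
- arm.get_calibration(name): a dict with "camera_matrix" (3x3 intrinsics, pixels), "k1" (the pictures are not rectified: a ray, as slopes to the right and down, at radius r is drawn at 1 + k1 r^2 times it, then the intrinsics apply), "R" (3x3) and "t" (3): a world point X has camera coordinates R X + t; the wrist camera has in their place "mount" (4x4, takes a point from camera to tool coordinates, whose origin is the TCP and whose axes are the tool frame's). Camera axes: x right, y down, z forward; pixel columns grow to the right and rows downward; lengths in m; the calibration is good to about 2 mm. A picture is of the moment at which its call begins: read the wrist's pose just before it. get_calibration takes no time and is no camera call.
- arm.sign_off(): hands the job in, once; it reports no verdict.
The state is a dict: "time": time; "q": joint angles; "joint_velocities": joint speeds; "joint_torque": joint torques, N m; "position": TCP position; "eef_rot": TCP orientation; "ft_force": force on the tool from outside, world axes, zero at the start; "torque": the same for the moment, N m; "finger_gap": finger opening in m.
Only numpy, scipy, OpenCV 4.12 (cv2) and the standard library are available. Lean on these libraries where they do the work, as an engineer would, in place of code of your own. Each camera call takes 0.05 s, during which the arm holds its last target. There are 200 camera calls.

TASK

Set the green plano lens in its steel ring down flat on the carriage, in the gap between the fixed V jaw and the open brass jaw; do not drop it or press it down hard. Then turn the black bar knob clockwise until the sprung follower drops into the cam's notch and the brass jaw closes on the lens, and on until you feel the knob come up firmly against its stop just beyond, without forcing it. Leave the dish, the pinhole occluder and the lens gauge where they are, and let go of everything.

Things in the scene. Friction and masses are not known exactly. Their poses are not given: they have to be found in the camera images.
- lens_center (a point): centre (half-way up) of the loose lens: a green glass disc in a plain steel ring, 50 mm across and 12 mm thick, about 65 g, lying flat on the tiles. z is the lens's axis; its turn about z does not matter. Ring and jaws are smooth steel and brass (slippery), glass must not be dropped from over 15 mm or pressed with over 35 N.
- carriage: the carriage on the rail. y runs along the rail from the fixed V jaw (-y end) past the lens place, the brass jaw and the knob; z is up. Origin on the tiles; its flat top is 50 mm up, 84 mm wide (x), y -87 to 108 mm. It slides stiffly on the rail (6 N). The brass jaw is a sprung frame (7 N) around the cam; its follower rides on the cam's +y side. Both x sides of the lens place are open for fingers.
- seat (a point): where the lens's centre (half-way up) is when home: flat on the carriage top (56 mm above the tiles), touching both faces of the fixed 90 degree V. Axes as the carriage's. Jaws and frame are 14 mm high. The open jaw leaves 8 mm of free play towards +y; set the lens some 4 mm to the +y side, within 3 mm sideways, and the jaw, when it closes, pushes it home.
- knob_grip (a point): middle of the knob's black bar grip, on its upright axis, 89 mm above the tiles: 44 mm long (its x axis), 10 mm wide (y), z 76 to 102 mm. Turns clockwise (from above) with 0.1 N m drag (which reads either way when held still); pulls ahead as the follower drops after 0.2 to 1.1 rad (the cam sits differently on each knob), runs free, then meets the stop 0.65 to 1.5 rad from the start. 0.2 N m there is firm; over 0.35 N m forces it.
- dish: white porcelain dish, 76 mm across, 24 mm high, loose; leave it. Origin under its centre.
- occluder: black pinhole occluder, a 50 mm disc with a short handle, 81 mm long, 6 mm thick, loose; leave it. Origin under its middle.
- gauge: brass lens gauge, a 54 mm dial lying face up, 13 mm high, 71 mm long with its foot and three pins, loose; leave it. Origin under its middle.
Things that resemble listed ones, but are neither listed nor needed, are in the scene too. What is shaped like the part that bears lens_center but orange or red is not meant.

How it is judged:
On the way, in this order (a step that is already met when the one before it is completed fails the run):
1. the lens lies flat on the carriage between the jaws, let go, not yet clamped (horizontal distance between lens_center and seat below 0.01 m and z of lens_center in the frame of seat below 0.0025 m and angle between lens_center's own z axis and vertical below 0.08 rad and contact force between the fingers and lens below 0.05 N and contact force between lens and carriage below 3 N), for 0.2 s.
2. follower in the notch, the jaw clamping the lens, and the knob turned firmly against its stop (over 4 N) (contact force between lens and carriage above 8 N and contact force between knob_stop and carriage above 4 N), for 0.1 s.
At the end, for the whole second after the job is handed in: the lens lies flat on the carriage, home in the V within 2 mm and at rest, clamped by the sprung jaw (contact forces on it over 8 N in all; fully clamped it is about 15 N) (horizontal distance between lens_center and seat below 0.002 m and z of lens_center in the frame of seat below 0.0025 m and angle between lens_center's own z axis and vertical below 0.08 rad and contact force between lens and carriage above 8 N and linear speed of lens below 0.02 m/s); the robot touches nothing.
It fails at once if the knob forced against its stop with more than 22 N (0.42 N m) (contact force between knob_stop and carriage above 22 N).
It fails at once if the lens let go more than 15 mm above the carriage (contact force between the fingers and lens below 0.02 N and z of lens_center in the frame of seat above 0.015 m).
It fails at once if the lens pressed on the carriage with more than 35 N (contact force between lens and carriage above 35 N).
It fails at once if dish, occluder or gauge moved over 20 mm (distance of any of dish, occluder, gauge from where it was at the start of the episode above 0.02 m).
It also fails if it takes over 61 s, if anything falls off the work surface, if the arm or the gripper's body presses on something with over 40 N, if the wrist force passes 120 N, or if a joint passes its speed limit or range.

## Working session

There is one attempt and no reset: what is moved stays moved. The work goes in short steps, Python scripts to look and compute and a tool call to move; the robot and the scene stay as the last step left them, time stands still between calls to the robot, and variables do not carry over. Pictures are saved under pics/ and viewed, about 8 in all and at most 12, crops included, and the job is handed in when it is done.

Besides the shell and the picture viewer there is one more tool, called after "Emit:" as name(argument=value, ...), one argument or row to a line, values as JSON. drive_tool: Moves the arm, as the interface text tells. Its arguments: {"type":"object","properties":{"plan":{"type":"array","items":{"type":"number"}},"newtons":{"type":"number"}},"required":["plan"]}

```bash
ls; mkdir -p pics; cat > h.py <<'E'
import numpy as np, cv2
from rig import arm
from scipy.spatial.transform import Rotation as Rn
def grab(n,name):
    s=arm.state(); im,d=arm.grab_frame(n); c=arm.get_calibration(n)
    K=np.array(c["camera_matrix"]);k1=c["k1"]
    if "mount" in c:
        T=np.eye(4);T[:3,:3]=Rn.from_quat(s["eef_rot"]).as_matrix();T[:3,3]=s["position"]
        M=T@np.array(c["mount"])
    else:
        M=np.eye(4);R=np.array(c["R"]);M[:3,:3]=R.T;M[:3,3]=-R.T@np.array(c["t"])
    np.savez(f"pics/{name}.npz",im=im,d=d,K=K,k1=k1,M=M)
    cv2.imwrite(f"pics/{name}.png",im[:,:,::-1]); return load(name)
def load(name): return dict(np.load(f"pics/{name}.npz"))
def slopes(f,uv):
    uv=np.atleast_2d(np.float64(uv))
    return cv2.undistortPoints(uv[:,None],f["K"],np.array([float(f["k1"]),0,0,0]))[:,0]
def rays(f,uv):
    p=slopes(f,uv); return f["M"][:3,3],np.c_[p,np.ones(len(p))]@f["M"][:3,:3].T
def onz(f,uv,z):
    o,r=rays(f,uv); return o+r*((z-o[2])/r[:,2])[:,None]
def deep(f,uv):
    uv=np.atleast_2d(uv).astype(int); o,r=rays(f,uv); return o+r*f["d"][uv[:,1],uv[:,0]][:,None]
def proj(f,X):
    p=(np.atleast_2d(X)-f["M"][:3,3])@f["M"][:3,:3]; s=p[:,:2]/p[:,2:]
    s=s*(1+f["k1"]*(s**2).sum(1,keepdims=True)); return s*f["K"][[0,1],[0,1]]+f["K"][:2,2]
def tri(f,uv,g,uw):
    o,r=rays(f,uv);p,s=rays(g,uw);r=r[0];s=s[0]
    a,b=np.linalg.lstsq(np.c_[r,-s],p-o,rcond=None)[0]; A=o+a*r;B=p+b*s
    return (A+B)/2,np.linalg.norm(A-B)
E
python3 - <<'E'
from h import *
a=grab("scene","sc0");b=grab("side","si0");w=grab("wrist","w0")
s=arm.state();print({k:np.round(v,3) for k,v in s.items()})
for f in(a,b,w):print(np.round(f["M"],3).tolist(),f["K"][0,0],f["k1"])
E
```

```text
pics
{'time': np.float64(0.15), 'q': array([ 1.214,  0.126, -0.04 ,  1.405,  0.   ,  1.571]), 'joint_velocities': array([-0.   , -0.002,  0.004, -0.   , -0.   , -0.001]), 'joint_torque': array([ 1.0000e-03, -4.3627e+01,  3.5315e+01,  1.4000e-02,  0.0000e+00,
       -0.0000e+00]), 'position': array([0.183, 0.492, 0.248]), 'eef_rot': array([ 0.821,  0.57 , -0.001,  0.   ]), 'ft_force': array([-0.321, -0.191, -0.196]), 'torque': array([ 0.031,  0.043, -0.012]), 'finger_gap': np.float64(0.086)}
[[-0.828, 0.389, -0.403, 0.888], [0.56, 0.571, -0.6, 0.61], [-0.003, -0.723, -0.691, 0.753], [0.0, 0.0, 0.0, 1.0]] 515.5679436757327 -0.003305484372000988
[[0.796, -0.326, 0.511, 0.031], [-0.606, -0.406, 0.684, -0.577], [-0.015, -0.854, -0.521, 0.557], [0.0, 0.0, 0.0, 1.0]] 470.022013802598 -0.0400350210686634
[[0.349, 0.897, 0.27, 0.114], [0.937, -0.334, -0.102, 0.518], [-0.001, 0.288, -0.957, 0.373], [0.0, 0.0, 0.0, 1.0]] 367.0915419125281 0.02111563570456899
```

View pics/sc0.png

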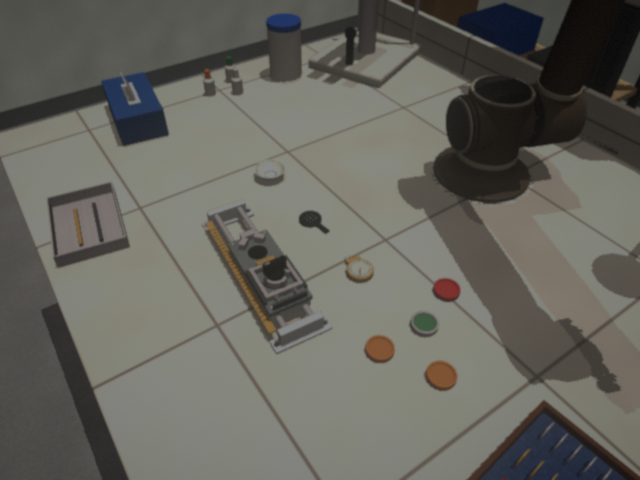

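View pics/si0.png

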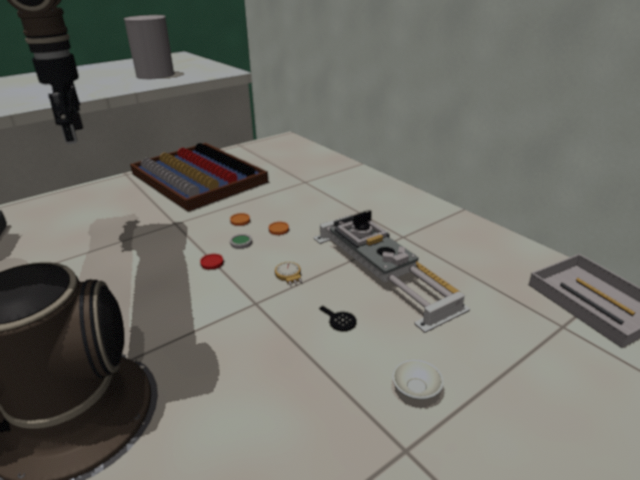

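Scene view: the green ringed disc at (425,323) is the only green one. The orange discs at (380,348) and (441,375) and the red one at (447,289) are decoys. The carriage knob is near (275,268) and the lens place near (258,252). In the side view the lens is at (241,241) and the knob at (362,220). Next I'll get rough positions.

```bash
python3 - <<'E'
from h import *
a=load("sc0");b=load("si0")
def green(f):
    h=cv2.cvtColor(f["im"],cv2.COLOR_RGB2HSV); m=cv2.inRange(h,(45,60,30),(90,255,255))
    m=cv2.morphologyEx(m,cv2.MORPH_OPEN,np.ones((3,3)))
    n,_,st,c=cv2.connectedComponentsWithStats(m)
    return [(st[i,4],c[i].round(1)) for i in range(1,n) if st[i,4]>40]
print(green(a),green(b))
ga=min(green(a),key=lambda t:abs(t[1]-[425,323]).sum())[1];gb=min(green(b),key=lambda t:abs(t[1]-[241,241]).sum())[1]
print("lens",tri(a,ga,b,gb),deep(a,ga))
print("knob",tri(a,[275,265],b,[358,221]),deep(a,[275,265]))
print("place",deep(a,[258,252]),onz(a,[258,252],.05),onz(b,[390,252],.05))
for n,p in dict(dish=(269,172),occ=(310,218),gauge=(360,269)).items():print(n,onz(a,p,.01))
for n in("a","b"):
    f=dict(a=a,b=b)[n];x,y,w,hh=dict(a=(195,190,150,170),b=(300,195,180,140))[n]
    cv2.imwrite(f"pics/c{n}.png",cv2.resize(f["im"][y:y+hh,x:x+w,::-1],None,fx=2.6,fy=3,interpolation=3))
A=cv2.imread("pics/ca.png");B=cv2.imread("pics/cb.png");A=cv2.resize(A,(400,453));B=cv2.resize(B,(400,311));
C=np.zeros((453,800,3),np.uint8);C[:,:400]=A;C[:311,400:]=B;cv2.imwrite("pics/c0.png",C)
E
```

```text
[(np.int32(256), array([424.4, 321.9]))] [(np.int32(1848), array([12.9, 42.8])), (np.int32(8955), array([157.6,  27.9])), (np.int32(83), array([240.4, 239. ]))]
lens (array([0.42351984, 0.25928574, 0.01168118]), np.float64(0.0012533625278236171)) [[0.42140128 0.25712307 0.01046854]]
knob (array([0.5997616 , 0.05646425, 0.08470979]), np.float64(0.006669731181445549)) [[0.60630741 0.06209753 0.09436202]]
place [[ 0.59802361 -0.01958108  0.05279348]] [[ 0.59686794 -0.022093    0.05      ]] [[ 0.6046144 -0.0307055  0.05     ]]
dish [[ 0.42713798 -0.27663648  0.01      ]]
occ [[ 0.43709142 -0.08448198  0.01      ]]
gauge [[0.43877332 0.09420299 0.01      ]]
```

View pics/c0.png

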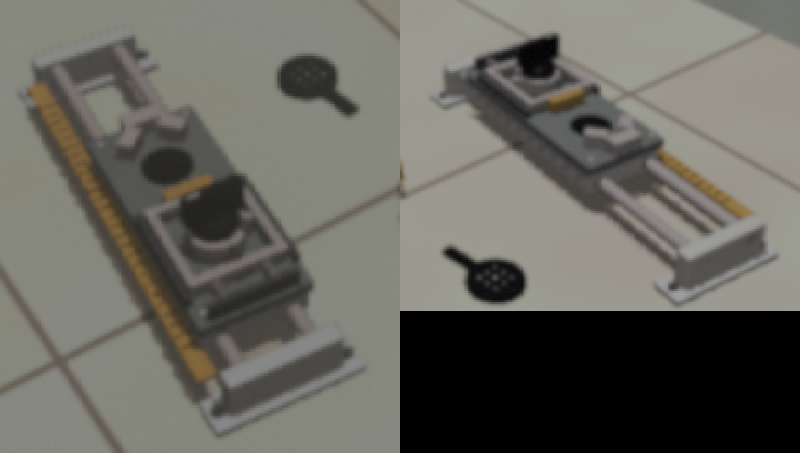

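The crop confirms it: the fixed V jaw is at the −y (world) end, followed by the dark lens hole, the brass jaw, and the knob with its frame. I'll go above the green lens with the wrist camera.

```bash
cat >> h.py <<'E'
def go(X,yaw=None):
    s=arm.state();R=Rn.from_quat(s["eef_rot"]).as_matrix();d=R.T@(np.array(X)-s["position"])/.03
    y0=np.arctan2(R[1,0],R[0,0]);t=0 if yaw is None else -np.degrees(yaw-y0)/6
    print("pos",s["position"].round(4),"yaw",np.degrees(y0).round(2),"q6",round(s["q"][5],3),"gap",round(float(s["finger_gap"]),4),"t",round(float(s["time"]),2),"-> units",d.round(3),"turn",round(t,3))
E
python3 -c "
from h import *
go([.4235,.258,.15],0)"
```

```text
pos [0.1833 0.4917 0.2477] yaw 69.56 q6 1.571 gap 0.0856 t 0.15 -> units [-4.497 10.224  3.262] turn 11.593
```

Emit:
drive_tool(
  plan=[-0.45,1.02,0.33,1.16,1,-0.9,2.04,0.65,2.32,1,-1.35,3.07,0.98,3.48,1,-1.8,4.1,1.3,4.64,1,-2.25,5.11,1.63,5.8,1,-2.7,6.13,1.96,6.96,1,-3.15,7.16,2.28,8.1,1,-3.6,8.2,2.6,9.3,1,-4.05,9.2,2.94,10.4,1,-4.5,10.22,3.26,11.6,1],
)

```text
time: 0.98
position: [0.4243, 0.2569, 0.1498]
eef_rot: [1.0, -0.003, -0.0, 0.0]
ft_force: [0.7, 0.9, -0.2]
finger_gap: 0.0858
```

Emit:
drive_tool(
  plan=[0,0,0,0,1,0,0,0,0,1],
)

```text
time: 1.15
position: [0.4239, 0.2568, 0.1495]
eef_rot: [1.0, -0.001, -0.001, 0.0]
ft_force: [-0.4, 0.1, -0.2]
finger_gap: 0.0854
```

```bash
python3 - <<'E'
from h import *
f=grab("wrist","w1");go([.4235,.258,.15],0)
h=cv2.cvtColor(f["im"],cv2.COLOR_RGB2HSV); m=cv2.inRange(h,(45,60,30),(90,255,255))
n,_,st,c=cv2.connectedComponentsWithStats(m)
for i in range(1,n):
    if st[i,4]>200:print(st[i],c[i],onz(f,c[i],.011),deep(f,c[i]))
E
```

```text
pos [0.4235 0.2578 0.1501] yaw -0.04 q6 2.118 gap 0.0853 t 1.2 -> units [ 0.001 -0.007  0.004] turn -0.007
[ 300  202   54   51 2147] [326.52165813 226.89240801] [[0.42174897 0.26029092 0.011     ]] [[0.42134292 0.26038724 0.00878244]]
```

View pics/w1.png

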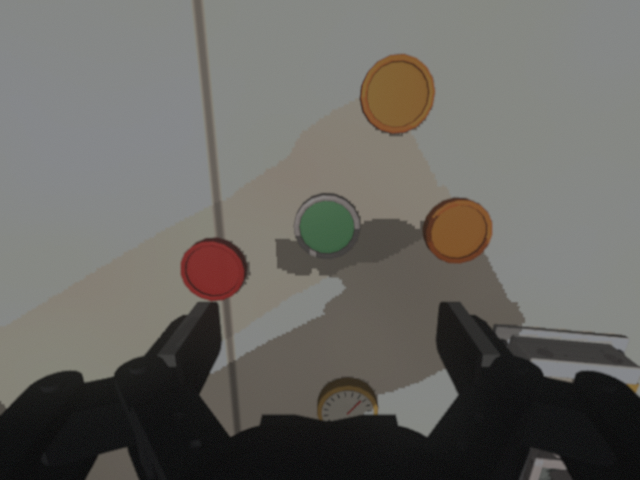

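The lens is at pixel (327,227), near world (0.4217, 0.2603). The nearest decoys, orange at (458,230) and red at (213,269), leave enough room for the fingers. I'll descend to 60 mm with a partly closed gripper and check fingertip height from the depth image.

Emit:
drive_tool(
  plan=[-0.06,-0.08,1,0,0.45,-0.06,-0.08,2,0,0.45,-0.06,-0.08,3,0,0.45,-0.06,-0.08,3,0,0.45,-0.06,-0.08,3,0,0.45],
)

```text
time: 1.62
position: [0.42, 0.261, 0.06]
eef_rot: [1.0, 0.001, -0.001, 0.001]
ft_force: [-0.6, 0.5, 0.4]
finger_gap: 0.0621
```

```bash
python3 - <<'E'
from h import *
f=grab("wrist","w2");go([.4217,.2603,.06],0)
h=cv2.cvtColor(f["im"],cv2.COLOR_RGB2HSV); m=cv2.inRange(h,(45,60,30),(90,255,255))
n,_,st,c=cv2.connectedComponentsWithStats(m)
for i in range(1,n):
    if st[i,4]>200:print(st[i],c[i],onz(f,c[i],.011),deep(f,c[i]))
v,u=np.mgrid[150:480:3,100:560:3];P=deep(f,np.c_[u.ravel(),v.ravel()]);s=arm.state();R=Rn.from_quat(s["eef_rot"]).as_matrix()
T=(P-s["position"])@R; d=f["d"][v.ravel(),u.ravel()]
ok=(d>0)&(T[:,2]<.03)
print(len(T[ok]));
for sg in(-1,1):
    q=T[ok&(np.sign(T[:,0])==sg)&(abs(T[:,1])<.02)];print(sg,q[np.argsort(-q[:,2])[:6]].round(4).tolist(),abs(q[:,0]).min().round(4))
E
```

```text
pos [0.4213 0.2616 0.0616] yaw 0.11 q6 2.124 gap 0.0619 t 1.67 -> units [0.013 0.044 0.052] turn 0.019
[ 294  244   79   71 4360] [333.10091743 279.15963303] [[0.42180534 0.26082473 0.011     ]] [[0.42177243 0.2601926  0.00931915]]
5275
-1 [[-0.0326, -0.0062, 0.0127], [-0.0329, -0.0008, 0.0126], [-0.0326, -0.0051, 0.0122], [-0.0326, -0.0039, 0.012], [-0.0326, -0.0026, 0.0118], [-0.0328, 0.0012, 0.0113]] 0.0004
1 [[0.0293, 0.0024, 0.0136], [0.0291, 0.0007, 0.013], [0.0292, 0.0032, 0.0127], [0.0292, 0.0045, 0.0124], [0.0292, 0.0057, 0.0122], [0.0295, -0.0094, 0.0119]] 0.0
```

View pics/w2.png

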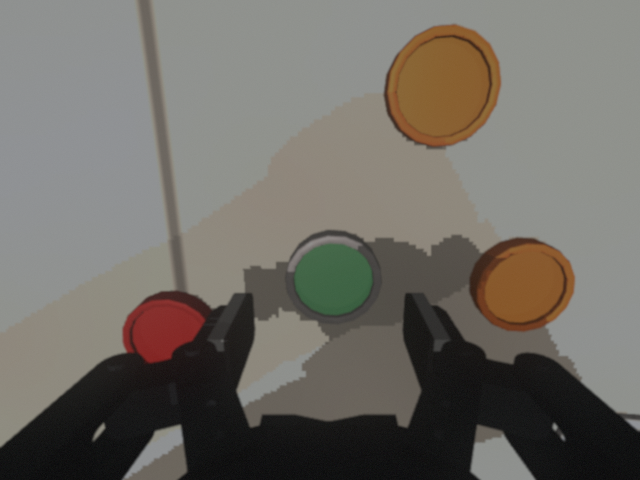

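Emit:
drive_tool(
  plan=[0,0,0.7,0,0.45,0,0,1.2,0,0.45,0,0,1.43,0,0.45,0,0,1.43,0,0.3,0,0,1.43,0,0,0,0,1.43,0,-0.2,0,0,1.43,0,-0.2,0,0,1.43,0,-0.2,0,0,1.43,0,-0.2],
  newtons=30,
)

```text
time: 2.42
position: [0.4226, 0.2614, 0.0191]
eef_rot: [1.0, -0.0, 0.001, -0.001]
ft_force: [-1.4, -0.1, 6.4]
finger_gap: 0.0481
```

Emit:
drive_tool(
  plan=[0,0,-1,0,-0.2,0,0,-2,0,-0.2,0,0,-3,0,-0.2,0,0,-4,0,-0.2,0,0,-5,0,-0.2,0,0,-5,0,-0.2],
)

```text
time: 2.92
position: [0.424, 0.2621, 0.174]
eef_rot: [1.0, -0.0, 0.004, -0.002]
ft_force: [0.4, 1.1, -0.4]
finger_gap: 0.0482
```

```bash
python3 - <<'E'
from h import *
f=grab("wrist","w3");go([.58,-.0,.19],0)
h=cv2.cvtColor(f["im"],cv2.COLOR_RGB2HSV); m=cv2.inRange(h,(45,60,30),(90,255,255))
n,_,st,c=cv2.connectedComponentsWithStats(m);s=arm.state();R=Rn.from_quat(s["eef_rot"]).as_matrix()
for i in range(1,n):
    if st[i,4]>200:
        P=deep(f,c[i]);print(st[i],c[i],"in tool",(P-s["position"])@R)
a=load("sc0");A=cv2.resize(a["im"],None,fx=1,fy=1)
E
```

```text
pos [0.4234 0.2617 0.1713] yaw -0.01 q6 2.125 gap 0.0482 t 2.97 -> units [ 5.224  8.722 -0.625] turn -0.002
[ 279  276  100   87 6701] [328.47574989 318.86091628] in tool [[-1.26279011e-05  4.56173586e-04  7.43566017e-03]]
```

Emit:
drive_tool(
  plan=[0.6,1.07,-0.9,0,-0.2,1.19,2.13,-1.1,0,-0.2,1.78,3.2,-1.1,0,-0.2,2.38,4.27,-1.1,0,-0.2,2.97,5.33,-1.1,0,-0.2,3.56,6.4,-1.1,0,-0.2,4.16,7.47,-1.1,0,-0.2,4.75,8.54,-1.1,0,-0.2,5.35,9.6,-1.1,0,-0.2,5.94,10.67,-1.1,0,-0.2],
)

```text
time: 3.8
position: [0.6, -0.0612, 0.1992]
eef_rot: [1.0, -0.0, -0.001, -0.0]
ft_force: [0.3, 0.9, -0.2]
finger_gap: 0.0485
```

Emit:
drive_tool(
  plan=[0,0,0,0,-0.2,0,0,0,0,-0.2,0,0,0,0,-0.2],
)

```text
time: 4.05
position: [0.5992, -0.0593, 0.1994]
eef_rot: [1.0, -0.0, -0.001, -0.0]
ft_force: [-0.9, -0.3, -0.7]
finger_gap: 0.0478
```

```bash
python3 - <<'E'
from h import *
f=grab("wrist","w4");go([.6,-.06,.20],0)
im=f["im"][:,:,::-1].astype(float);im=np.clip(255*(im/255)**.6,0,255).astype(np.uint8)
cv2.imwrite("pics/w4b.png",im)
E
```

```text
pos [ 0.5991 -0.0587  0.1998] yaw 0.02 q6 1.473 gap 0.0483 t 4.1 -> units [ 0.029  0.043 -0.006] turn 0.003
```

View pics/w4b.png

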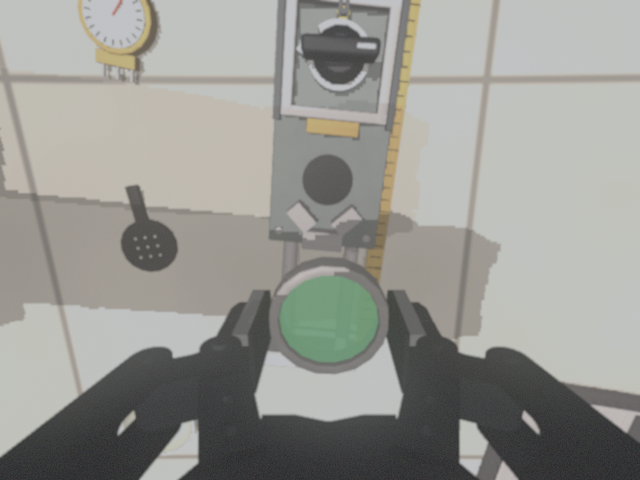

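The wrist view shows the hole in the carriage at (327,180), the V jaw blocks at (302,217) and (346,220), the brass jaw at (333,128) and the knob bar at (340,48). I'll work out the geometry from these.

```bash
python3 - <<'E'
from h import *
f=load("w4");g=cv2.cvtColor(f["im"],cv2.COLOR_RGB2GRAY);hsv=cv2.cvtColor(f["im"],cv2.COLOR_RGB2HSV)
def blobs(m,box,amin):
    x,y,w,h=box;M=np.zeros_like(m);M[y:y+h,x:x+w]=m[y:y+h,x:x+w]
    cs,_=cv2.findContours(M,cv2.RETR_EXTERNAL,cv2.CHAIN_APPROX_NONE);return [c for c in cs if cv2.contourArea(c)>amin]
print("vals hole,carr,V",g[180,327],g[160,290],g[217,302],g[222,346])
for c in blobs((g<60).astype(np.uint8)*255,(285,145,85,70),300):
    e=cv2.fitEllipse(c);print("hole",e,onz(f,e[0],.05),deep(f,(290,160)))
thr=(int(g[160,290])+int(g[217,302]))//2
for c in blobs((g>thr).astype(np.uint8)*255,(280,195,90,42),60):
    r=cv2.minAreaRect(c);B=cv2.boxPoints(r);P=onz(f,B,.064);print("V",r[0],P.round(4).tolist())
    print(" polys",onz(f,cv2.approxPolyDP(c,3,True)[:,0],.064)[:,:2].round(4).tolist(), deep(f,r[0]))
for c in blobs(cv2.inRange(hsv,(12,90,60),(30,255,255)),(295,110,75,35),100):
    r=cv2.minAreaRect(c);print("brass",onz(f,cv2.boxPoints(r),.064)[:,:2].round(4).tolist(),deep(f,r[0]))
# carriage edges
L=onz(f,[(276,130),(270,230),(388,140),(378,240)],.05);print("edges",L.round(4).tolist(), [np.degrees(np.arctan2(*(L[i]-L[i+1])[[1,0]])) for i in(0,2)])
for c in blobs((g<45).astype(np.uint8)*255,(295,25,95,70),200):
    print("knobdark",cv2.minAreaRect(c),onz(f,cv2.boxPoints(cv2.minAreaRect(c)),.102)[:,:2].round(4).tolist())
print(deep(f,[(330,45),(345,45),(370,46),(310,48)]).round(4))
x,y,w,h=260,0,160,250
cv2.imwrite("pics/w4c.png",cv2.resize(cv2.imread("pics/w4b.png")[y:y+h,x:x+w],None,fx=2.4,fy=2.4,interpolation=3))
E
```

```text
vals hole,carr,V 45 101 140 88
hole ((327.26080322265625, 179.56890869140625), (47.982887268066406, 48.465641021728516), 170.4954376220703) [[ 0.59750164 -0.02202445  0.05      ]] [[ 0.57031986 -0.00762654  0.05125327]]
V (344.20538330078125, 216.95428466796875) [[0.5989, -0.0466, 0.064], [0.6183, -0.0402, 0.064], [0.6209, -0.048, 0.064], [0.6014, -0.0545, 0.064]]
 polys [[0.6207, -0.0473], [0.6147, -0.0414], [0.601, -0.0533]] [[ 0.60974368 -0.04667195  0.06352406]]
V (303.41949462890625, 221.4563751220703) [[0.5676, -0.0434, 0.064], [0.5781, -0.036, 0.064], [0.5928, -0.0581, 0.064], [0.5822, -0.0657, 0.064]]
 polys [[0.5757, -0.0377], [0.5683, -0.0443], [0.5795, -0.0617], [0.5877, -0.0617], [0.5885, -0.0594], [0.5818, -0.0579], [0.5871, -0.0496]] [[ 0.57978675 -0.05030088  0.06400423]]
brass [[0.5827, 0.0118], [0.5839, 0.0216], [0.6193, 0.0184], [0.6185, 0.0085]] [[0.60087039 0.01534457 0.06275723]]
edges [[0.5608, 0.0133, 0.05], [0.553, -0.061, 0.05], [0.6414, 0.0063, 0.05], [0.6371, -0.0691, 0.05]] [np.float64(83.97515006248685), np.float64(86.75016869804422)]
knobdark ((342.1925048828125, 49.26264190673828), (60.82676315307617, 64.78495025634766), 46.63658142089844) [[0.5818, 0.0557], [0.6073, 0.0766], [0.6303, 0.0557], [0.6048, 0.0333]]
[[0.5994 0.058  0.1009]
 [0.6076 0.0578 0.1016]
 [0.6211 0.0571 0.1028]
 [0.5885 0.0564 0.1019]]
```

View pics/w4c.png

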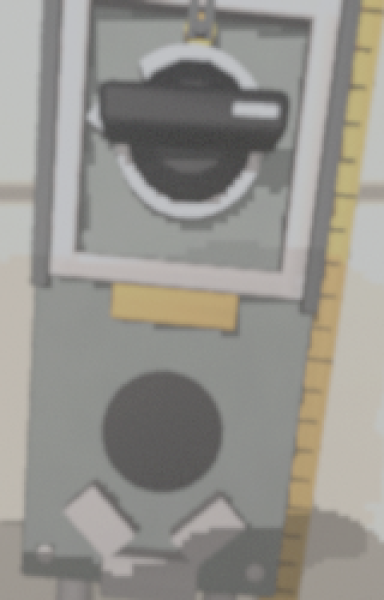

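Brass jaw face minus 33 mm gives a seat of (0.5977,−0.0227), the hole centre gives (0.5975,−0.0220), and the V faces agree. Carriage yaw is about −5°. The target is seat + 4 mm, (0.598,−0.018).

Emit:
drive_tool(
  plan=[-0.07,-0.7,0,0.4,-0.2,-0.07,-1.39,0.5,0.83,-0.2,-0.07,-1.39,1.5,0.83,-0.2,-0.07,-1.39,2.5,0.83,-0.2,-0.07,-1.39,3.2,0.83,-0.2,-0.07,-1.39,3.67,0.83,-0.2,-0.07,-1.39,3.67,0.83,-0.2,-0.07,-1.39,3.67,0.83,-0.2],
)

```text
time: 4.77
position: [0.5967, -0.0164, 0.0903]
eef_rot: [0.999, -0.043, -0.001, -0.0]
ft_force: [-0.0, -0.6, -0.0]
finger_gap: 0.0483
```

```bash
python3 - <<'E'
from h import *
f=grab("wrist","w5");go([.598,-.0182,.07],np.radians(-5))
g=cv2.cvtColor(f["im"],cv2.COLOR_RGB2GRAY);hsv=cv2.cvtColor(f["im"],cv2.COLOR_RGB2HSV);s=arm.state();R=Rn.from_quat(s["eef_rot"]).as_matrix()
m=cv2.inRange(hsv,(45,60,30),(90,255,255));cs,_=cv2.findContours(m,0,1);c=max(cs,key=cv2.contourArea);e=cv2.fitEllipse(c);d=deep(f,e[0]);print("lens",e,d,onz(f,e[0],.08))
m=cv2.inRange(hsv,(12,90,60),(30,255,255));cs,_=cv2.findContours(m,0,1)
for c in cs:
    if cv2.contourArea(c)>300:r=cv2.minAreaRect(c);print("brass",r,onz(f,cv2.boxPoints(r),.064)[:,:2].round(4).tolist())
im=f["im"][:,:,::-1].astype(float);im=np.clip(255*(im/255)**.6,0,255).astype(np.uint8)
cv2.imwrite("pics/w5b.png",im)
E
```

```text
pos [ 0.5977 -0.0167  0.0914] yaw -4.9 q6 1.628 gap 0.0485 t 4.82 -> units [0.014 0.049 0.714] turn 0.017
lens ((328.4603576660156, 318.8363342285156), (85.40837097167969, 98.18207550048828), 88.32780456542969) [[ 0.59590894 -0.01730993  0.07996761]] [[ 0.59606688 -0.0176915   0.08      ]]
brass ((333.44427490234375, 229.84205627441406), (83.18008422851562, 21.858543395996094), 1.123302698135376) [[0.5827, 0.0127], [0.584, 0.0223], [0.6191, 0.0186], [0.6184, 0.0089]]
brass ((27.0, 85.5), (129.0, 54.0), 90.0) [[0.4879, 0.1034], [0.5069, 0.102], [0.4929, 0.0579], [0.472, 0.0595]]
brass ((434.90692138671875, 152.51109313964844), (13.0360689163208, 307.6576232910156), 5.483590126037598) [[0.6345, -0.0228], [0.647, 0.0976], [0.6516, 0.0968], [0.6404, -0.0239]]
```

View pics/w5b.png

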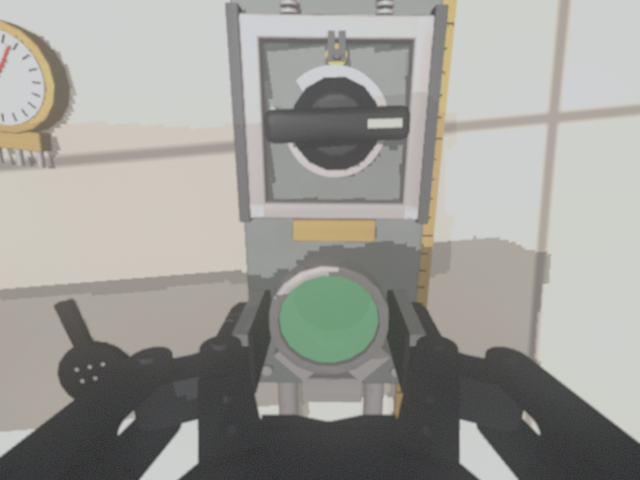

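The lens sits about 2 mm to −x and leaves a 3.3 mm gap to the brass jaw. I'll correct by 1.5 mm and lower in steps.

Emit:
drive_tool(
  plan=[0.05,0.02,0.2,0,-0.2,0.05,0.02,0.4,0,-0.2,0.05,0.02,0.5,0,-0.2,0.05,0.02,0.57,0,-0.2,0.05,0.02,0.6,0,-0.2,0.05,0.02,0.6,0,-0.2],
)

```text
time: 5.32
position: [0.5991, -0.0185, 0.0723]
eef_rot: [0.999, -0.044, -0.0, 0.0]
ft_force: [-0.1, 0.7, -0.2]
finger_gap: 0.048
```

Emit:
drive_tool(
  plan=[0,0,0.02,0,-0.2,0,0,0.04,0,-0.2,0,0,0.04,0,-0.2],
)

```text
time: 5.57
position: [0.5993, -0.0185, 0.0713]
eef_rot: [0.999, -0.044, 0.0, 0.0]
ft_force: [-0.4, 0.5, -0.1]
finger_gap: 0.0483
```

Emit:
drive_tool(
  plan=[0,0,0.02,0,-0.2,0,0,0.035,0,-0.2,0,0,0.035,0,-0.2],
)

```text
time: 5.82
position: [0.5992, -0.0184, 0.0702]
eef_rot: [0.999, -0.044, -0.0, 0.0]
ft_force: [-0.3, 0.3, -0.7]
finger_gap: 0.0481
```

Emit:
drive_tool(
  plan=[0,0,0.02,0,-0.2,0,0,0.035,0,-0.2,0,0,0.035,0,-0.2],
)

```text
time: 6.07
position: [0.5992, -0.0184, 0.0692]
eef_rot: [0.999, -0.043, 0.0, 0.0]
ft_force: [-0.5, -0.2, -0.8]
finger_gap: 0.0481
```

Emit:
drive_tool(
  plan=[0,0,0.02,0,-0.2,0,0,0.03,0,-0.2,0,0,0.03,0,-0.2],
)

```text
time: 6.32
position: [0.5997, -0.0184, 0.0691]
eef_rot: [0.999, -0.043, 0.001, 0.0]
ft_force: [-0.0, 0.4, 5.1]
finger_gap: 0.0481
```

Emit:
drive_tool(
  plan=[0,0,0.02,0,-0.2,0,0,0.03,0,-0.2,0,0,0.03,0,-0.2],
)

```text
time: 6.57
position: [0.6, -0.0185, 0.0691]
eef_rot: [0.999, -0.043, 0.001, 0.0]
ft_force: [-1.7, 0.9, 9.9]
finger_gap: 0.0484
```

Contact confirmed. I'll ease off and open.

Emit:
drive_tool(
  plan=[0,0,-0.06,0,-0.2,0,0,-0.06,0,-0.2,0,0,-0.06,0,0.25,0,0,-0.06,0,0.4,0,0,-0.06,0,0.5,0,0,-0.06,0,0.5],
)

```text
time: 7.07
position: [0.5991, -0.0184, 0.0689]
eef_rot: [0.999, -0.043, -0.0, 0.0]
ft_force: [-0.6, -0.1, -0.8]
finger_gap: 0.0641
```

Emit:
drive_tool(
  plan=[0,0,-0.5,0,0.5,0,0,-1.2,0,0.5,0,0,-2,0,0.5,0,0,-2.5,0,0.5,0,0,-2.5,0,0.5],
)

```text
time: 7.48
position: [0.601, -0.0185, 0.148]
eef_rot: [0.999, -0.043, 0.003, -0.0]
ft_force: [1.1, -1.2, -0.2]
finger_gap: 0.0641
```

```bash
python3 - <<'E'
from h import *
f=grab("wrist","w6");go([.6045,.057,.16],None)
hsv=cv2.cvtColor(f["im"],cv2.COLOR_RGB2HSV);g=hsv[:,:,2]
def cont(m,a):
    cs,_=cv2.findContours(m,0,1);return [c for c in cs if cv2.contourArea(c)>a]
for c in cont(cv2.inRange(hsv,(45,60,30),(90,255,255)),500):
    e=cv2.fitEllipse(c);print("lens",e,deep(f,e[0]),onz(f,e[0],.06))
for c in cont(cv2.inRange(hsv,(12,90,60),(30,255,255)),300):
    r=cv2.minAreaRect(c);print("brass",r,onz(f,cv2.boxPoints(r),.064)[:,:2].round(4).tolist())
# knob bar: points with height > .09
v,u=np.mgrid[0:480:2,0:640:2];uv=np.c_[u.ravel(),v.ravel()];P=deep(f,uv);ok=(f["d"][uv[:,1],uv[:,0]]>0)&(P[:,2]>.093)&(P[:,2]<.108)&(abs(P[:,0]-.604)<.035)&(abs(P[:,1]-.057)<.035)
r=cv2.minAreaRect(P[ok][:,:2].astype(np.float32)*1000);print("bar",ok.sum(),r,P[ok].mean(0),np.median(P[ok][:,2]))
w=proj(f,P[ok]);print("px",w.min(0),w.max(0))
im=f["im"][:,:,::-1].astype(float);im=np.clip(255*(im/255)**.6,0,255).astype(np.uint8)
cv2.imwrite("pics/w6b.png",im)
E
```

```text
pos [ 0.6004 -0.0185  0.146 ] yaw -4.99 q6 1.627 gap 0.0643 t 7.53 -> units [-0.08  -2.518 -0.468] turn 0
lens ((324.59063720703125, 255.76499938964844), (59.85160446166992, 64.97418975830078), 87.94486236572266) [[ 0.59811437 -0.01969203  0.05795172]] [[ 0.5985088  -0.01950438  0.06      ]]
brass ((323.5, 201.0), (16.0, 61.0), 90.0) [[0.584, 0.0215], [0.6189, 0.0184], [0.6183, 0.0091], [0.583, 0.0122]]
brass ((64.4300308227539, 91.8447036743164), (87.63093566894531, 97.27033233642578), 6.709836959838867) [[0.439, 0.0655], [0.4604, 0.1103], [0.5019, 0.1027], [0.4834, 0.0566]]
brass ((393.7310485839844, 207.44654846191406), (18.100698471069336, 416.98291015625), 3.976731300354004) [[0.6197, -0.1371], [0.6475, 0.1127], [0.6564, 0.1114], [0.6321, -0.1393]]
bar 542 ((604.8621215820312, 58.477420806884766), (9.879854202270508, 42.63357925415039), 86.77400970458984) [0.60503301 0.05846809 0.10137215] 0.10140602115141929
px [276. 108.] [370. 132.]
```

View pics/w6b.png

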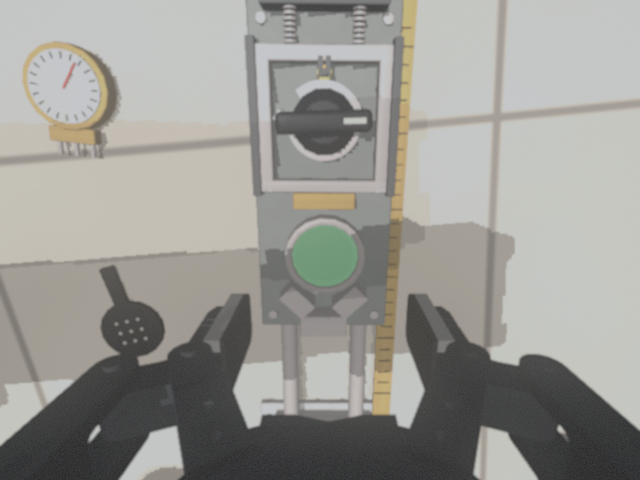

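The lens lies flat with its top at 58 mm, about 3 mm to the +y side of the seat, between the jaws. The knob bar is at (0.605,0.0585), its long axis at about −3°. I'll move over the knob and turn to grip across the bar.

Emit:
drive_tool(
  plan=[0,0,-0.3,-1.1,0,-0.06,-0.8,-0.3,-2.2,-0.3,-0.06,-1.6,-0.3,-3.3,-0.3,-0.06,-2.2,-0.3,-4.4,-0.3,-0.06,-2.57,-0.3,-5.5,-0.3,-0.06,-2.57,-0.3,-6.6,-0.3,-0.06,-2.57,-0.3,-7.7,-0.3,-0.06,-2.57,-0.3,-8.8,-0.3,-0.06,-2.57,-0.3,-9.9,-0.3,-0.06,-2.57,-0.3,-11,-0.3],
)

```text
time: 8.37
position: [0.6034, 0.0586, 0.1513]
eef_rot: [0.86, 0.51, -0.001, -0.001]
ft_force: [0.2, -0.4, -0.1]
finger_gap: 0.0301
```

Emit:
drive_tool(
  plan=[0,0,0,-1.1,-0.3,0,0,0,-2.2,-0.3,0,0,0,-3.3,-0.3,0,0,0,-4.3,-0.3,0,0,0,-4.3,-0.3,0,0,0,-4.3,-0.3],
)

```text
time: 8.87
position: [0.6036, 0.0585, 0.1519]
eef_rot: [0.727, 0.686, -0.001, -0.001]
ft_force: [0.0, -0.3, 0.0]
finger_gap: 0.0295
```

```bash
python3 - <<'E'
from h import *
f=grab("wrist","w7");go([.605,.0585,.096],np.radians(86.8))
v,u=np.mgrid[0:480:2,0:640:2];uv=np.c_[u.ravel(),v.ravel()];P=deep(f,uv);ok=(f["d"][uv[:,1],uv[:,0]]>0)&(P[:,2]>.097)&(P[:,2]<.106)&(abs(P[:,0]-.605)<.035)&(abs(P[:,1]-.058)<.012)
r=cv2.minAreaRect(P[ok][:,:2].astype(np.float32)*1000);print("bar",ok.sum(),r,P[ok].mean(0),arm.state()["torque"])
E
```

```text
pos [0.6037 0.0585 0.1521] yaw 86.65 q6 0.155 gap 0.0297 t 8.92 -> units [0.002 0.046 1.871] turn -0.025
bar 390 ((604.673583984375, 58.32170867919922), (9.713796615600586, 43.248634338378906), 86.98179626464844) [0.60363155 0.05849488 0.10120905] [ 0.01454351  0.00562192 -0.05946885]
```

Emit:
drive_tool(
  plan=[0,0.03,0.7,0,-0.3,0,0.03,1.3,0,-0.3,0,0.03,1.7,0,-0.3,0,0.03,1.87,0,-0.3,0,0.03,1.87,0,-0.6,0,0.03,1.87,0,-0.9,0,0.03,1.87,0,-0.9,0,0.03,1.87,0,-0.9,0,0.03,1.87,0,-0.9],
  newtons=40,
)

```text
time: 9.67
position: [0.6047, 0.0583, 0.0969]
eef_rot: [0.727, 0.687, -0.0, -0.0]
ft_force: [-0.2, -1.5, -6.6]
finger_gap: 0.0091
```

```bash
cat >> h.py <<'E'
def tq():
    s=arm.state();R=Rn.from_quat(s["eef_rot"]).as_matrix();print("t",round(float(s["time"]),2),"yaw",np.degrees(np.arctan2(R[1,0],R[0,0])).round(2),"F",s["ft_force"].round(1),"T",s["torque"].round(3),"gap",round(float(s["finger_gap"]),4),"pos",s["position"].round(4),"q6",s["q"][5].round(3))
E
python3 -c "
from h import *
tq()"
```

```text
t 9.67 yaw 86.8 F [-0.2 -1.5 -6.6] T [-0.307  0.156 -0.016] gap 0.0091 pos [0.6047 0.0583 0.0969] q6 0.152
```

Emit:
drive_tool(
  plan=[0,0,0.06,0.5,-0.9,0,0,0.06,1,-0.9,0,0,0.06,1.5,-0.9,0,0,0.06,1.5,-0.9],
)

```text
time: 10.0
position: [0.6048, 0.0584, 0.0969]
eef_rot: [0.779, 0.627, 0.0, 0.0]
ft_force: [-4.6, -1.8, 4.1]
finger_gap: 0.009
```

```bash
python3 -c "
from h import *
tq()"
```

```text
t 10.0 yaw 77.71 F [-4.6 -1.8  4.1] T [-0.318  1.029 -0.16 ] gap 0.009 pos [0.6048 0.0584 0.0969] q6 0.311
```

Emit:
drive_tool(
  plan=[0,0,0,0.5,-0.9,0,0,0,1,-0.9,0,0,0,1.5,-0.9],
)

```text
time: 10.25
position: [0.6048, 0.0585, 0.0969]
eef_rot: [0.825, 0.564, 0.0, 0.0]
ft_force: [-4.8, -1.1, 3.6]
finger_gap: 0.0089
```

```bash
python3 -c "
from h import *
tq()"
```

```text
t 10.25 yaw 68.73 F [-4.8 -1.1  3.6] T [-0.244  0.973  0.116] gap 0.0089 pos [0.6048 0.0585 0.0969] q6 0.468
```

Emit:
drive_tool(
  plan=[0,0,0,0.5,-0.9,0,0,0,1,-0.9,0,0,0,1.5,-0.9],
)

```text
time: 10.5
position: [0.6049, 0.0586, 0.0968]
eef_rot: [0.867, 0.498, 0.0, 0.0]
ft_force: [-4.9, -1.5, 2.5]
finger_gap: 0.0087
```

```bash
python3 -c "
from h import *
tq()"
```

```text
t 10.5 yaw 59.74 F [-4.9 -1.5  2.5] T [-0.21   0.959  0.139] gap 0.0087 pos [0.6049 0.0586 0.0968] q6 0.625
```

Emit:
drive_tool(
  plan=[-0.02,-0.03,0,0.3,-0.9,-0.02,-0.03,0,0.6,-0.9,-0.02,-0.03,0,0.9,-0.9],
  newtons=20,
)

```text
time: 10.75
position: [0.6049, 0.0587, 0.0969]
eef_rot: [0.889, 0.457, 0.001, 0.0]
ft_force: [-2.0, -1.3, 0.9]
finger_gap: 0.009
```

```bash
python3 -c "
from h import *
tq()"
```

```text
t 10.75 yaw 54.39 F [-2.  -1.3  0.9] T [-0.108  0.287  0.182] gap 0.009 pos [0.6049 0.0587 0.0969] q6 0.718
```

Emit:
drive_tool(
  plan=[0,0,0,0.2,-0.9,0,0,0,0.4,-0.9],
)

```text
time: 10.92
position: [0.6049, 0.0587, 0.0968]
eef_rot: [0.899, 0.438, 0.001, 0.0]
ft_force: [-1.1, 0.3, 5.4]
finger_gap: 0.0092
```

```bash
python3 -c "
from h import *
tq()"
```

```text
t 10.92 yaw 51.99 F [-1.1  0.3  5.4] T [0.003 0.285 0.188] gap 0.0092 pos [0.6049 0.0587 0.0968] q6 0.76
```

```bash
cat >> h.py <<'E'
def jaw(name):
    f=grab("scene",name);hsv=cv2.cvtColor(f["im"],cv2.COLOR_RGB2HSV)
    for c in [c for c in cv2.findContours(cv2.inRange(hsv,(10,90,50),(32,255,255))[240:285,245:290],0,1)[0]]:
        M=cv2.moments(c)
        if M["m00"]>8:
            p=[M["m10"]/M["m00"]+245,M["m01"]/M["m00"]+240];print("brass px",np.round(p,1),onz(f,p,.064)[0].round(4),M["m00"])
E
python3 - <<'E'
from h import *
f=load("sc0")
import h
h.grab=lambda n,m:f
h.jaw("x")
E
python3 - <<'E'
from h import *
jaw("sc1");tq()
E
```

```text
brass px [265.2 259.7] [0.6015 0.0153 0.064 ] 63.5
brass px [258.6 262.6] [0.615  0.0148 0.064 ] 12.0
t 10.97 yaw 51.92 F [-0.4  0.   5.5] T [0.035 0.28  0.076] gap 0.0088 pos [0.6049 0.0587 0.0969] q6 0.761
```

Emit:
drive_tool(
  plan=[0,0,0,0.2,-0.9,0,0,0,0.4,-0.9],
)

```text
time: 11.13
position: [0.6049, 0.0587, 0.0968]
eef_rot: [0.908, 0.419, 0.001, 0.0]
ft_force: [-0.8, -0.6, 6.8]
finger_gap: 0.0092
```

```bash
python3 -c "
from h import *
tq()"
```

```text
t 11.13 yaw 49.59 F [-0.8 -0.6  6.8] T [0.056 0.323 0.156] gap 0.0092 pos [0.6049 0.0587 0.0968] q6 0.802
```

Emit:
drive_tool(
  plan=[0,0,0,0.2,-0.9,0,0,0,0.4,-0.9],
)

```text
time: 11.3
position: [0.605, 0.0587, 0.0968]
eef_rot: [0.916, 0.4, 0.001, 0.0]
ft_force: [-0.6, -0.2, 6.2]
finger_gap: 0.0091
```

```bash
python3 -c "
from h import *
tq()"
```

```text
t 11.3 yaw 47.19 F [-0.6 -0.2  6.2] T [0.066 0.191 0.177] gap 0.0091 pos [0.605  0.0587 0.0968] q6 0.844
```

Emit:
drive_tool(
  plan=[0,0,0,0.2,-0.9,0,0,0,0.4,-0.9],
)

```text
time: 11.47
position: [0.605, 0.0588, 0.0968]
eef_rot: [0.925, 0.381, 0.002, 0.0]
ft_force: [-1.1, 0.3, 6.8]
finger_gap: 0.0087
```

```bash
python3 -c "
from h import *
tq();jaw('sc2')"
```

```text
t 11.47 yaw 44.79 F [-1.1  0.3  6.8] T [0.056 0.224 0.155] gap 0.0087 pos [0.605  0.0588 0.0968] q6 0.886
```

Emit:
drive_tool(
  plan=[0,0,0,0.2,-0.9,0,0,0,0.4,-0.9],
)

```text
time: 11.68
position: [0.605, 0.0588, 0.0969]
eef_rot: [0.932, 0.362, 0.002, 0.0]
ft_force: [-1.0, -0.1, 5.7]
finger_gap: 0.009
```

```bash
python3 -c "
from h import *
tq()"
```

```text
t 11.68 yaw 42.39 F [-1.  -0.1  5.7] T [0.063 0.146 0.11 ] gap 0.009 pos [0.605  0.0588 0.0969] q6 0.928
```

Emit:
drive_tool(
  plan=[0,0,0,0.2,-0.9,0,0,0,0.4,-0.9],
)

```text
time: 11.85
position: [0.605, 0.0588, 0.0968]
eef_rot: [0.94, 0.342, 0.002, 0.0]
ft_force: [-0.1, 1.5, 5.5]
finger_gap: 0.0093
```

```bash
python3 -c "
from h import *
tq()"
```

```text
t 11.85 yaw 39.98 F [-0.1  1.5  5.5] T [ 0.116  0.176 -0.006] gap 0.0093 pos [0.605  0.0588 0.0968] q6 0.97
```

Emit:
drive_tool(
  plan=[0,0,0,0.2,-0.9,0,0,0,0.4,-0.9],
)

```text
time: 12.02
position: [0.6051, 0.0588, 0.0969]
eef_rot: [0.947, 0.322, 0.002, 0.0]
ft_force: [0.0, -0.0, 5.5]
finger_gap: 0.0087
```

```bash
python3 -c "
from h import *
tq()"
```

```text
t 12.02 yaw 37.57 F [ 0.  -0.   5.5] T [0.124 0.142 0.012] gap 0.0087 pos [0.6051 0.0588 0.0969] q6 1.012
```

Emit:
drive_tool(
  plan=[0,0,0,0.2,-0.9,0,0,0,0.4,-0.9],
)

```text
time: 12.18
position: [0.6051, 0.0589, 0.0968]
eef_rot: [0.953, 0.302, 0.002, 0.0]
ft_force: [-0.4, 0.2, 5.2]
finger_gap: 0.009
```

```bash
python3 -c "
from h import *
tq()"
```

```text
t 12.18 yaw 35.17 F [-0.4  0.2  5.2] T [ 0.143  0.07  -0.121] gap 0.009 pos [0.6051 0.0589 0.0968] q6 1.054
```

The torque fell to about −0.12, so the follower is dropping. I'll take small steps now.

Emit:
drive_tool(
  plan=[0,0,0,0.1,-0.9,0,0,0,0.2,-0.9],
)

```text
time: 12.35
position: [0.6052, 0.0589, 0.0969]
eef_rot: [0.956, 0.292, 0.002, -0.0]
ft_force: [0.7, 0.2, 5.6]
finger_gap: 0.0093
```

```bash
python3 -c "
from h import *
tq()"
```

```text
t 12.35 yaw 33.99 F [0.7 0.2 5.6] T [ 0.185  0.127 -0.057] gap 0.0093 pos [0.6052 0.0589 0.0969] q6 1.074
```

Emit:
drive_tool(
  plan=[0,0,0,0.1,-0.9,0,0,0,0.2,-0.9],
)

```text
time: 12.52
position: [0.6052, 0.0589, 0.0968]
eef_rot: [0.959, 0.282, 0.002, -0.0]
ft_force: [-0.9, 0.5, 4.5]
finger_gap: 0.009
```

```bash
python3 -c "
from h import *
tq()"
```

```text
t 12.52 yaw 32.8 F [-0.9  0.5  4.5] T [ 0.083  0.039 -0.08 ] gap 0.009 pos [0.6052 0.0589 0.0968] q6 1.095
```

Emit:
drive_tool(
  plan=[0,0,0,0.1,-0.9,0,0,0,0.2,-0.9],
)

```text
time: 12.68
position: [0.6052, 0.0589, 0.0969]
eef_rot: [0.962, 0.272, 0.002, -0.0]
ft_force: [-0.3, 1.1, 5.3]
finger_gap: 0.0092
```

```bash
python3 -c "
from h import *
tq()"
```

```text
t 12.68 yaw 31.6 F [-0.3  1.1  5.3] T [ 0.187  0.09  -0.036] gap 0.0092 pos [0.6052 0.0589 0.0969] q6 1.116
```

Emit:
drive_tool(
  plan=[0,0,0,0.1,-0.9,0,0,0,0.2,-0.9],
)

```text
time: 12.85
position: [0.6052, 0.0589, 0.0969]
eef_rot: [0.965, 0.262, 0.002, -0.0]
ft_force: [0.6, 0.6, 6.1]
finger_gap: 0.0093
```

```bash
python3 -c "
from h import *
tq()"
```

```text
t 12.85 yaw 30.4 F [0.6 0.6 6.1] T [ 0.108  0.074 -0.029] gap 0.0093 pos [0.6052 0.0589 0.0969] q6 1.137
```

Emit:
drive_tool(
  plan=[0,0,0,0.1,-0.9,0,0,0,0.2,-0.9,0,0,0,0.3,-0.9],
)

```text
time: 13.1
position: [0.6052, 0.0589, 0.0968]
eef_rot: [0.969, 0.247, 0.002, -0.0]
ft_force: [-1.0, 0.7, 6.2]
finger_gap: 0.0092
```

```bash
python3 -c "
from h import *
tq()"
```

```text
t 13.1 yaw 28.6 F [-1.   0.7  6.2] T [ 0.163  0.058 -0.033] gap 0.0092 pos [0.6052 0.0589 0.0968] q6 1.168
```

Emit:
drive_tool(
  plan=[0,0,0,0.1,-0.9,0,0,0,0.2,-0.9,0,0,0,0.3,-0.9],
)

```text
time: 13.35
position: [0.6052, 0.0589, 0.0968]
eef_rot: [0.973, 0.232, 0.002, -0.0]
ft_force: [1.3, 1.4, 4.9]
finger_gap: 0.0094
```

```bash
python3 -c "
from h import *
tq()"
```

```text
t 13.35 yaw 26.81 F [1.3 1.4 4.9] T [0.179 0.092 0.014] gap 0.0094 pos [0.6052 0.0589 0.0968] q6 1.2
```

Emit:
drive_tool(
  plan=[0,0,0,0.1,-0.9,0,0,0,0.2,-0.9,0,0,0,0.3,-0.9],
)

```text
time: 13.6
position: [0.6052, 0.059, 0.0968]
eef_rot: [0.976, 0.217, 0.002, -0.0]
ft_force: [0.3, 1.3, 4.7]
finger_gap: 0.009
```

```bash
python3 -c "
from h import *
tq()"
```

```text
t 13.6 yaw 25.02 F [0.3 1.3 4.7] T [ 0.173 -0.015  0.068] gap 0.009 pos [0.6052 0.059  0.0968] q6 1.231
```

Emit:
drive_tool(
  plan=[0,0,0,0.1,-0.9,0,0,0,0.2,-0.9],
)

```text
time: 13.77
position: [0.6053, 0.059, 0.0969]
eef_rot: [0.978, 0.206, 0.002, -0.0]
ft_force: [1.0, 1.6, 6.3]
finger_gap: 0.0089
```

```bash
python3 -c "
from h import *
tq()"
```

```text
t 13.77 yaw 23.82 F [1.  1.6 6.3] T [ 0.185 -0.016  0.137] gap 0.0089 pos [0.6053 0.059  0.0969] q6 1.252
```

Emit:
drive_tool(
  plan=[0,0,0,0.1,-0.9,0,0,0,0.2,-0.9],
)

```text
time: 13.93
position: [0.6053, 0.059, 0.0968]
eef_rot: [0.981, 0.196, 0.002, -0.0]
ft_force: [1.0, 0.5, 6.1]
finger_gap: 0.0091
```

```bash
python3 -c "
from h import *
tq()"
```

```text
t 13.93 yaw 22.62 F [1.  0.5 6.1] T [0.195 0.01  0.061] gap 0.0091 pos [0.6053 0.059  0.0968] q6 1.273
```

Noise of about ±0.05. I'll carry on.

Emit:
drive_tool(
  plan=[0,0,0,0.1,-0.9,0,0,0,0.2,-0.9,0,0,0,0.3,-0.9],
)

```text
time: 14.18
position: [0.6053, 0.059, 0.0969]
eef_rot: [0.984, 0.181, 0.002, -0.0]
ft_force: [-0.5, 1.5, 4.9]
finger_gap: 0.009
```

```bash
python3 -c "
from h import *
tq()"
```

```text
t 14.18 yaw 20.82 F [-0.5  1.5  4.9] T [0.169 0.001 0.035] gap 0.009 pos [0.6053 0.059  0.0969] q6 1.304
```

Emit:
drive_tool(
  plan=[0,0,0,0.1,-0.9,0,0,0,0.2,-0.9,0,0,0,0.3,-0.9],
)

```text
time: 14.43
position: [0.6053, 0.059, 0.0969]
eef_rot: [0.986, 0.165, 0.002, -0.0]
ft_force: [-0.1, 1.6, 5.0]
finger_gap: 0.0093
```

```bash
python3 -c "
from h import *
tq()"
```

```text
t 14.43 yaw 19.02 F [-0.1  1.6  5. ] T [ 0.231 -0.07   0.145] gap 0.0093 pos [0.6053 0.059  0.0969] q6 1.336
```

Emit:
drive_tool(
  plan=[0,0,0,0.1,-0.9,0,0,0,0.2,-0.9],
)

```text
time: 14.6
position: [0.6053, 0.059, 0.0968]
eef_rot: [0.988, 0.155, 0.002, -0.0]
ft_force: [0.4, 0.3, 5.7]
finger_gap: 0.009
```

```bash
python3 -c "
from h import *
tq()"
```

```text
t 14.6 yaw 17.82 F [0.4 0.3 5.7] T [ 0.199 -0.097  0.093] gap 0.009 pos [0.6053 0.059  0.0968] q6 1.357
```

Emit:
drive_tool(
  plan=[0,0,0,0.1,-0.9,0,0,0,0.2,-0.9,0,0,0,0.3,-0.9],
)

```text
time: 14.85
position: [0.6054, 0.059, 0.0969]
eef_rot: [0.99, 0.139, 0.002, -0.0]
ft_force: [0.3, 1.2, 4.8]
finger_gap: 0.0089
```

```bash
python3 -c "
from h import *
tq()"
```

```text
t 14.85 yaw 16.02 F [0.3 1.2 4.8] T [ 0.161 -0.09   0.095] gap 0.0089 pos [0.6054 0.059  0.0969] q6 1.388
```

Emit:
drive_tool(
  plan=[0,0,0,0.1,-0.9,0,0,0,0.2,-0.9,0,0,0,0.3,-0.9],
)

```text
time: 15.1
position: [0.6054, 0.059, 0.0968]
eef_rot: [0.992, 0.124, 0.002, -0.0]
ft_force: [-0.4, 1.4, 4.7]
finger_gap: 0.0089
```

```bash
python3 -c "
from h import *
tq()"
```

```text
t 15.1 yaw 14.24 F [-0.4  1.4  4.7] T [ 0.2   -0.007  0.184] gap 0.0089 pos [0.6054 0.059  0.0968] q6 1.419
```

Emit:
drive_tool(
  plan=[0,0,0,0.1,-0.9],
)

```text
time: 15.18
position: [0.6054, 0.059, 0.0968]
eef_rot: [0.993, 0.119, 0.002, -0.0]
ft_force: [0.4, 0.0, 5.3]
finger_gap: 0.0092
```

```bash
python3 -c "
from h import *
tq()"
```

```text
t 15.18 yaw 13.65 F [0.4 0.  5.3] T [ 0.176 -0.048  0.25 ] gap 0.0092 pos [0.6054 0.059  0.0968] q6 1.429
```

Emit:
drive_tool(
  plan=[0,0,0,0,-0.9],
)

```text
time: 15.27
position: [0.6053, 0.059, 0.0968]
eef_rot: [0.993, 0.119, 0.002, -0.0]
ft_force: [0.8, 1.3, 6.1]
finger_gap: 0.0093
```

```bash
python3 -c "
from h import *
tq()"
```

```text
t 15.27 yaw 13.65 F [0.8 1.3 6.1] T [ 0.199 -0.049  0.191] gap 0.0093 pos [0.6053 0.059  0.0968] q6 1.429
```

The torque is climbing, so the stop has been reached. One more 0.6° step, then hold.

Emit:
drive_tool(
  plan=[0,0,0,0.1,-0.9,0,0,0,0.1,-0.9],
)

```text
time: 15.43
position: [0.6054, 0.059, 0.0969]
eef_rot: [0.994, 0.114, 0.002, -0.0]
ft_force: [1.3, 0.4, 5.3]
finger_gap: 0.0092
```

```bash
python3 -c "
from h import *
tq()"
```

```text
t 15.43 yaw 13.05 F [1.3 0.4 5.3] T [ 0.112 -0.107  0.261] gap 0.0092 pos [0.6054 0.059  0.0969] q6 1.44
```

Emit:
drive_tool(
  plan=[0,0,0,0,-0.9],
)

```text
time: 15.52
position: [0.6053, 0.059, 0.0968]
eef_rot: [0.993, 0.114, 0.002, -0.0]
ft_force: [-0.1, 1.4, 5.5]
finger_gap: 0.0089
```

```bash
python3 -c "
from h import *
tq()"
```

```text
t 15.52 yaw 13.07 F [-0.1  1.4  5.5] T [ 0.199 -0.051  0.186] gap 0.0089 pos [0.6053 0.059  0.0968] q6 1.439
```

Emit:
drive_tool(
  plan=[0,0,0,0.1,-0.9,0,0,0,0.1,-0.9],
)

```text
time: 15.68
position: [0.6053, 0.059, 0.0968]
eef_rot: [0.994, 0.109, 0.002, -0.0]
ft_force: [0.2, 1.1, 5.7]
finger_gap: 0.0092
```

```bash
python3 -c "
from h import *
tq()"
```

```text
t 15.68 yaw 12.46 F [0.2 1.1 5.7] T [ 0.18  -0.046  0.219] gap 0.0092 pos [0.6053 0.059  0.0968] q6 1.45
```

Emit:
drive_tool(
  plan=[0,0,0,0,-0.9],
)

```text
time: 15.77
position: [0.6053, 0.059, 0.0969]
eef_rot: [0.994, 0.109, 0.002, -0.0]
ft_force: [1.0, 0.7, 5.3]
finger_gap: 0.0093
```

```bash
python3 -c "
from h import *
tq()"
```

```text
t 15.77 yaw 12.48 F [1.  0.7 5.3] T [ 0.177 -0.09   0.307] gap 0.0093 pos [0.6053 0.059  0.0969] q6 1.45
```

Emit:
drive_tool(
  plan=[0,0,0,0,-0.9],
)

```text
time: 15.85
position: [0.6053, 0.059, 0.0968]
eef_rot: [0.994, 0.109, 0.002, -0.0]
ft_force: [-0.0, 0.8, 4.6]
finger_gap: 0.0093
```

```bash
python3 -c "
from h import *
tq()"
```

```text
t 15.85 yaw 12.48 F [-0.   0.8  4.6] T [ 0.151 -0.105  0.241] gap 0.0093 pos [0.6053 0.059  0.0968] q6 1.45
```

The held torque averages about 0.26 N·m, with free running at about 0.1, so the knob is firmly on its stop. I'll release, rise and look.

Emit:
drive_tool(
  plan=[0,0,0,0,-0.5,0,0,0,0,-0.3,0,0,0,0,-0.3,0,0,-0.6,0,-0.3,0,0,-1.5,0,-0.3,0,0,-2.5,0,-0.3,-1.5,1.3,-3,0,-0.3,-1.5,2.4,-3,0,-0.3,-1.5,2.4,-3,0,-0.3,-1.5,2.4,-3,0,-0.3],
)

```text
time: 16.68
position: [0.5754, -0.0237, 0.1858]
eef_rot: [0.994, 0.106, 0.0, 0.0]
ft_force: [0.0, -0.3, 0.7]
finger_gap: 0.0298
```

```bash
python3 - <<'E'
from h import *
tq();f=grab("wrist","w8")
hsv=cv2.cvtColor(f["im"],cv2.COLOR_RGB2HSV)
for n,lo,hi in(("lens",(45,60,30),(90,255,255)),("brass",(12,90,60),(30,255,255))):
  for c in cv2.findContours(cv2.inRange(hsv,lo,hi),0,1)[0]:
    if cv2.contourArea(c)>250:
        r=cv2.minAreaRect(c);e=cv2.fitEllipse(c);print(n,e[0],deep(f,e[0]),onz(f,e[0],.06).round(4),onz(f,cv2.boxPoints(r),.064)[:,:2].round(4).tolist())
im=f["im"][:,:,::-1].astype(float);im=np.clip(255*(im/255)**.6,0,255).astype(np.uint8)
cv2.imwrite("pics/w8b.png",im)
E
```

```text
t 16.68 yaw 12.21 F [ 0.  -0.3  0.7] T [-0.01   0.03  -0.014] gap 0.0298 pos [ 0.5754 -0.0237  0.1858] q6 1.317
lens (359.4467468261719, 239.8865509033203) [[ 0.59719568 -0.02146154  0.05829912]] [[ 0.5974 -0.0216  0.06  ]] [[0.5739, -0.0063], [0.611, 0.0017], [0.6208, -0.0354], [0.5821, -0.0437]]
brass (358.07147216796875, 373.4631042480469) [[ 0.63068128 -0.15366594  0.02722489]] [[ 0.6226 -0.1307  0.06  ]] [[0.6134, -0.1487], [0.619, -0.0985], [0.6315, -0.1013], [0.6265, -0.1519]]
brass (373.12249755859375, 201.55809020996094) [[0.599311   0.00847542 0.06396035]] [[0.6001 0.0075 0.06  ]] [[0.5816, 0.0046], [0.5822, 0.0144], [0.6179, 0.0116], [0.6177, 0.0016]]
brass (429.9084167480469, 212.32009887695312) [[0.65107182 0.00297184 0.0258333 ]] [[0.6408 0.0084 0.06  ]] [[0.6305, -0.0595], [0.6452, 0.0911], [0.649, 0.0905], [0.635, -0.0604]]
brass (491.2287292480469, 48.846534729003906) [[0.65868338 0.12372516 0.02697499]] [[0.6474 0.1146 0.06  ]] [[0.6365, 0.0936], [0.6402, 0.126], [0.6522, 0.1244], [0.649, 0.0918]]
brass (177.39561462402344, 23.99352264404297) [[0.43940281 0.09499888 0.01431135]] [[0.4581 0.0875 0.06  ]] [[0.4382, 0.0945], [0.4805, 0.104], [0.4856, 0.0609], [0.4407, 0.0508]]
```

View pics/w8b.png

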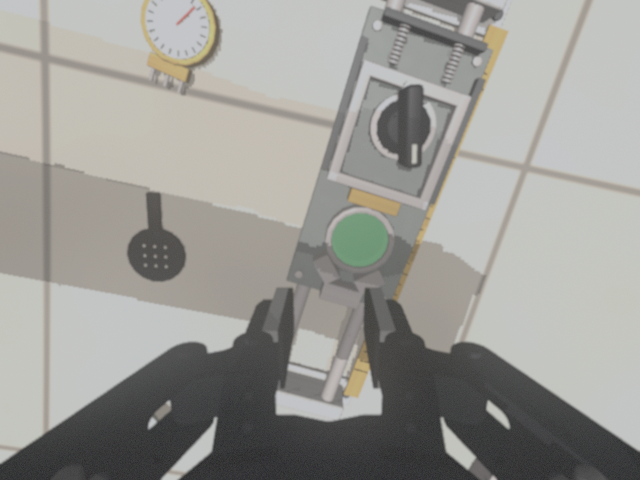

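The final picture shows the lens at (359,240) against the V, with the brass jaw at (373,201) touching it and the knob bar turned to nearly along the rail. The gripper is clear.

```bash
python3 -c "
from h import *
tq();print(arm.sign_off())"
```

```text
t 16.73 yaw 12.28 F [ 1.  -0.5 -0.4] T [ 0.01  -0.08   0.026] gap 0.0297 pos [ 0.5755 -0.0224  0.1853] q6 1.317
the job is handed in; nothing more can be done
None
```

The lens is clamped in the carriage and the knob is turned to its stop. I handed the job in at about 17 s; no verdict is reported.

**Lens:** I set the green lens flat on the carriage about 3 mm to the +y side of the seat, touching down with up to about 10 N before letting go. I then turned the knob about 74° clockwise. The torque reversed as the follower dropped at about 0.9 rad. The stop came at about 1.27 rad, where I held a mean of about 0.26 N·m; single noisy readings reached 0.31.

**Last checks:** In the wrist picture:
- The brass jaw has moved about 7.6 mm and touches the lens ring.
- The lens centre is within about 1 mm of the estimated seat, with its top at 58 mm.
- The gripper is clear of everything.
- The gauge and occluder look undisturbed. The dish was out of that picture, but the arm never went near it.

**Limits of the checks:** I judged the clamping only from the jaw's position and the torque, not from a measured contact force. The torque readings vary by about ±0.05 N·m. Midway through the turn, the scene-camera check of the jaw was partly, then fully, hidden by the gripper.

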